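Close up the nail-dust extractor after a filter change

ROBOT

A 7-joint arm with a two-finger parallel gripper is mounted at the origin on the work surface; the furniture and walls round the work are solid. World frame = base frame: x ahead of the robot, y to its left, z up, the work surface at z = 0. Lengths are in m, angles in rad, forces in N, time in s.
With the tool pointing down it reaches from about 0.35 to 0.9 m from the base axis. Payload 8.1 kg.
Tool frame: the origin (TCP) lies on the centre line of the jaws, within the pads' length; the fingertips stand arm.tip_extent ahead of it and the grasp point (between the pads) lies 3 mm ahead of it (arm.tip_extent is the distance from the TCP to the fingertips, in m); y points along the fingers, z is the direction in which the jaws open and shut, and the axes are right-handed (so a half turn about y gives the same grasp; the last joint's range is limited). The gripper opens to 92 mm and grips with 3 to 60 N. Pads are 19 mm wide; open, the fingers measure 130 mm over their backs; the gripper's body (75 mm by 190 mm) begins 47 mm behind the grasp point.
Start: joints at [1.182, 0.434, 0.025, 1.573, -0.012, 1.134, -0.075], TCP at [0.176, -0.6, 0.249] pointing down, gripper open.
Joint ranges: [-2.62, 2.62], [-0.44, 2.09], [-1.27, 1.32], [0.08, 2.57], [-1.32, 4.46], [0.12, 2], [-2.74, 2.74]. Speed limits (rad/s): [2.22, 2.22, 3.01, 3.01, 3.14, 3.14, 3.14].

INTERFACE

Orientations are given as a rotation vector (axis times angle).
In Python, from cell import observe, get_image, sign_off, boxes_of, place_of, arm gives the robot as it stands.
- The arm moves only by the tool arm_command, never from a script. Its argument "plan" is a list of rows, each a list of 2 entries, a list of its own where there are three numbers: the shift along the tool's x, y, z in m, then the turn, a rotation vector about the tool's x, y, z in degrees. In form: [[[tx, ty, tz], [ax, ay, az]], ...]. A call has 1 to 5 rows; each row is the pose to reach, as a shift and turn from the pose commanded when the call began, along the tool's axes at that moment; what a row does not reach only later rows make up. A row lasts 1/10 s, in which the tool goes at most 50 mm and 8.59 degrees, less where a joint would pass 70% of its speed; a pose out of reach is approached as far as the arm can. A call with a gripper value outside its range is refused whole. "fingers" is the closure, from -1 (fully open) to 1 (shut), set as the call begins (left out, the last holds). The fingers move at their own pace and stop on an object; "squeeze" is the grip in N (left out, the last holds). Time passes only in rows, so rows that repeat a pose let the fingers close. It gives the time, the measured TCP pose, the force and the opening at its end, in the units of the state.
- observe(): the state, without advancing time (a new reading comes with each control period).
- get_image(name): name is "scene" or "top" or "wrist"; returns a dict with "color" (384x512x3 uint8, red, green, blue), "camera_matrix" (3x3 intrinsics, pixels), "world_to_cam" (4x4, takes a point from world to camera coordinates); the wrist camera has in their place "mount" (4x4, takes a point from camera to tool coordinates, whose origin is the TCP and whose axes are the tool frame's). Camera axes: x right, y up, looking along -z (the intrinsics and any distortion apply to the point x, -y, -z); pixel columns grow to the right and rows downward; lengths in m; the calibration is good to about 2 mm. A picture is of the moment at which its call begins: read the wrist's pose just before it. There is no depth.
- sign_off(): hands the job in, once; it reports no verdict.
Trained networks look in a picture, given as the dict that the camera call returned (one of the last four; its "shot" number tells which), for a name from the list of things; names that differ only in an ending like _2 or _b are one class to them, and where a whole thing is asked for, a point or a joint stands for the part that bears it (a point fixed in the world has none). Each returns a list of dicts, best first, with "confidence" (0 to 1); they miss things now and then, are a little off and sometimes report something else, mostly with a low value. They report only what shows in the picture. A call takes as long as a camera call.
- boxes_of(picture, thing): "point" ([column, row] in pixels, amid what is visible of it).
- place_of(picture, thing): "point" ([column, row] in pixels: a listed point, or the origin of a listed thing).
The state is a dict: "clock": time; "joints": joint angles; "dq": joint speeds; "joint_efforts": joint torques, N m; "position": TCP position; "ee_rot": TCP orientation; "force": force on the tool from outside, world axes, zero at the start; "ft_torque": the same for the moment, N m; "width": opening from 0.0 (shut) to 1.0 (fully open).
Only numpy, scipy, OpenCV 4.12 (cv2) and the standard library are available. Lean on these libraries where they do the work, as an engineer would, in place of code of your own. Each camera call takes 0.05 s, during which the arm holds its last target.

TASK

The new filter in the nail-dust extractor is only dropped in: push it fully home, then swing the service panel down over it until the panel rests on its fastener. Turn the wing fastener until it lines up with the red marks on the panel, so that its cross-bar can pass through the slot in the frame, then press the panel shut against its sprung pins and finish still holding it pressed flat against the frame, so that I can put in the two safety screws. Leave the nail polishes and the screwdriver where they are.

Things in the scene. Friction and masses are not known exactly. Their poses are not given: they have to be found in the camera images.
- extractor: White desktop dust extractor, a box 190 (x) x 170 (y) x 86 mm, fixed to the desk. Origin: centre of its underside; x runs from the front (slots, switch) to the back, where the panel is hinged; y to its left, z up. The frame the panel shuts on lies 80 mm up, inside a rim 86 mm high; front ledge 55 mm deep, filter pocket behind it.
- cassette (a joint): Height (m) of the filter cassette above its seat: 0 = fully home; it starts 8 to 13 mm up. It slides straight down against the drag of its seal (about 4 N, stays where it is left) to a firm stop.
- cassette_top (a point): Centre of the cassette's top: blue frame 98 (x) x 122 (y) mm, white pleats, and along x over its middle a blue bar 14 mm wide, level with the frame: press on that. Centre at x = 21 mm, y = 0 of the extractor; top 75.5 mm above the desk when home.
- panel (a joint): Opening angle (rad) of the service panel: 0 = shut flat, pi/2 = upright; starts open, leaning back. A stiff hinge (0.15 N m) keeps any angle. With the cross-bar across the slot the panel stops on it at about 0.07; in line, it can be pressed to 0, a firm stop. Below 0.04 the pins push back: flat takes about 8 N at the fastener (5 N to keep), and let go it springs up to about 0.03.
- panel_hinge (a point): Middle of the panel's hinged edge, on its outer face: x = 80 mm, y = 0, 85.5 mm above the desk when shut. The hinge axis is the extractor's y axis direction, at x = 80 mm and 80 mm above the desk.
- panel_edge (a point): Middle of the free edge, on the outer face, 165 mm from the hinge axis. The panel is a metal plate 165 x 151 x 5 mm, outer face 5.5 mm off the hinge axis's plane, with a grey field and black ribs. Red marks lie on its centre line before and behind the fastener.
- fastener (a joint): Angle (rad) of the wing fastener, counter-clockwise positive seen on the panel's outer face: 0 = wing and cross-bar in line with the red marks and the slot. Starts 0.6 to 1.35: turn it clockwise. Free from -0.7 to 1.57, no stop at 0; light friction (0.03 N m) holds it. The bar clears the slot within about 0.15 rad.
- fastener_grip (a point): Point on the fastener's axis in mid-wing, 14 mm off the panel's outer face, 137 mm from the hinge axis, on the centre line; x along the wing, z out of the panel. Black wing with a red line on top: 36 mm long, 9 mm thick, top 24.5 mm off the panel, on a disc 26 mm across, 3.5 mm thick.
- polish_red: Dark red nail polish with a black cap, 26 x 26 x 76 mm, standing loose; origin at the centre of its underside. Leave it where it stands.
- polish_pink: Pink nail polish with a white cap, 26 x 26 x 76 mm, standing loose; origin at the centre of its underside. Leave it where it stands.
- polish_blue: Blue nail polish with a black cap, 26 x 26 x 76 mm, standing loose; origin at the centre of its underside. Leave it where it stands.
- screwdriver: Small screwdriver with an orange handle, 150 mm long (its y), 20 mm thick, lying loose; origin at the centre of its underside. Leave it where it stands.
- frame_slot (a point): Centre of the slot in the front ledge, 29 mm along the extractor's x, 9 mm wide, for the fastener's cross-bar: x = -57 mm, y = 0, 80 mm up. Two sprung steel pins (7 mm thick, 6 mm proud) stand in the ledge at x = -74 mm, y = +-48 mm.

How it is judged:
By the outcome, as a careful person would: the job done as asked, in the order asked, and still so for the second after the job is handed in, while the arm keeps its last pose, push and grip.
It also fails if it takes over 72 s, if anything falls off the work surface, if the arm or the gripper's body presses on something with over 40 N, if the wrist force passes 120 N, or if a joint passes its speed limit or range.

## Working session

There is one attempt and no reset: what is moved stays moved. The work goes in short steps, Python scripts to look and compute and a tool call to move; the robot and the scene stay as the last step left them, time stands still between calls to the robot, and variables do not carry over. Pictures are saved under pics/ and viewed, and the job is handed in when it is done.

Besides the shell and the picture viewer there is one more tool, called after ">>>" in YAML: its name, and indented under it one key for each argument. arm_command: Moves the arm, as the interface text tells. Its arguments: {"type":"object","properties":{"plan":{"type":"array","items":{"type":"array"}},"fingers":{"type":"number"},"squeeze":{"type":"number"}},"required":["plan"]}

```bash
ls; mkdir -p pics
cat > h.py <<'E'
import numpy as np, cv2
from scipy.spatial.transform import Rotation as R
from cell import observe, get_image, sign_off, boxes_of, place_of, arm
def save(p,n): cv2.imwrite(f'pics/{n}.png',p['color'][:,:,::-1])
def ray(p,px,st=None):
    K=np.array(p['camera_matrix']);x=(px[0]-K[0,2])/K[0,0];y=(px[1]-K[1,2])/K[1,1]
    d=np.array([x,-y,-1.])
    if 'world_to_cam' in p: M=np.linalg.inv(np.array(p['world_to_cam']))
    else:
        T=np.eye(4);T[:3,:3]=R.from_rotvec(st['ee_rot']).as_matrix();T[:3,3]=st['position'];M=T@np.array(p['mount'])
    return M[:3,3],M[:3,:3]@d/np.linalg.norm(d)
def atz(p,px,z,st=None):
    o,d=ray(p,px,st);return o+d*(z-o[2])/d[2]
def proj(p,X,st=None):
    if 'world_to_cam' in p: M=np.array(p['world_to_cam'])
    else:
        T=np.eye(4);T[:3,:3]=R.from_rotvec(st['ee_rot']).as_matrix();T[:3,3]=st['position'];M=np.linalg.inv(T@np.array(p['mount']))
    c=M[:3,:3]@np.array(X)+M[:3,3];K=np.array(p['camera_matrix'])
    return np.array([K[0,0]*c[0]/-c[2]+K[0,2],K[1,1]*-c[1]/-c[2]+K[1,2]])
def tri(rs):
    A=0;b=0
    for o,d in rs:
        P=np.eye(3)-np.outer(d,d);A=A+P;b=b+P@o
    return np.linalg.solve(A,b)
E
python3 - <<'E'
from h import *
s=observe();print(s);print(arm, getattr(arm,'tip_extent',None))
print(R.from_rotvec(s['ee_rot']).as_matrix().round(3))
names=['extractor','cassette_top','panel_hinge','panel_edge','fastener_grip','polish_red','polish_pink','polish_blue','screwdriver','frame_slot']
for c in ['scene','top']:
    p=get_image(c);save(p,c+'0');print(c,p['camera_matrix'],p['world_to_cam'],p.keys())
    for n in names:
        print(n,[(np.round(q['point'],1),round(q['confidence'],2)) for q in place_of(p,n)[:2]])
E
```

```text
pics
{'clock': 0.0, 'joints': array([ 1.18246385,  0.43523367,  0.02495532,  1.57412927, -0.0115883 ,
        1.13402698, -0.07506708]), 'dq': array([-0.00022772,  0.00023232, -0.00204718,  0.00103248,  0.00030893,
        0.0009019 ,  0.0012821 ]), 'joint_efforts': array([-7.44410409e-04, -6.67840433e+01,  9.85070877e-01, -3.14448202e+01,
       -6.03642873e-02,  4.29765740e-02,  1.63217715e-04]), 'position': array([ 0.17597194, -0.59918847,  0.24792568]), 'ee_rot': array([-0.29790537,  2.06999978, -2.06664174]), 'force': array([0.84642662, 0.43607416, 0.94445058]), 'ft_torque': array([ 0.09193099, -0.03742861,  0.0220179 ]), 'width': 0.9980195413760365}
<Robot object at 0x7f6e3d75fe00> 0.022
[[-0.959 -0.001  0.282]
 [-0.282  0.002 -0.959]
 [ 0.    -1.    -0.002]]
scene [[357.93039425   0.         257.83106288]
 [  0.         357.93039425 191.64188461]
 [  0.           0.           1.        ]] [[ 0.89703262 -0.44170557 -0.01512205 -0.28913048]
 [ 0.35101899  0.69123808  0.63164514 -0.44248459]
 [-0.26854824 -0.57191442  0.77511015 -0.62636771]
 [ 0.          0.          0.    
[... 836 characters left out ...]
2  0.99423628 -1.05486705]
 [ 0.          0.          0.          1.        ]] dict_keys(['color', 'camera_matrix', 'world_to_cam', 'shot'])
extractor [(array([260. , 184.7]), 0.86)]
cassette_top [(array([253.7, 170.7]), 0.81)]
panel_hinge [(array([247.9, 147.2]), 0.7), (array([234.7, 111. ]), 0.54)]
panel_edge [(array([235.3, 112.4]), 0.83), (array([252.3, 170.2]), 0.59)]
fastener_grip [(array([235.3, 111.1]), 0.54)]
polish_red [(array([362.8, 157.7]), 0.64)]
polish_pink [(array([361.3, 141. ]), 0.62)]
polish_blue [(array([361.4, 161.5]), 0.7), (array([334.7, 153.3]), 0.68)]
screwdriver [(array([158.1, 219.5]), 0.58)]
frame_slot [(array([269.2, 206.1]), 0.87), (array([258.2, 187.5]), 0.57)]
```

View pics/scene0.png

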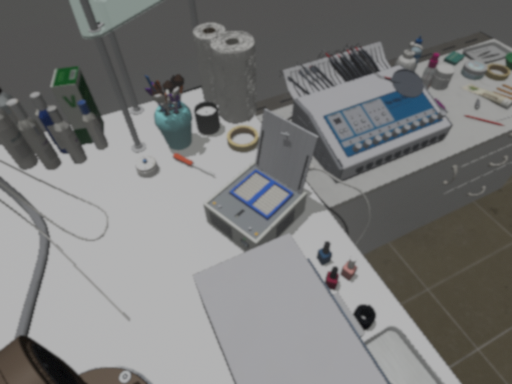

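View pics/top0.png

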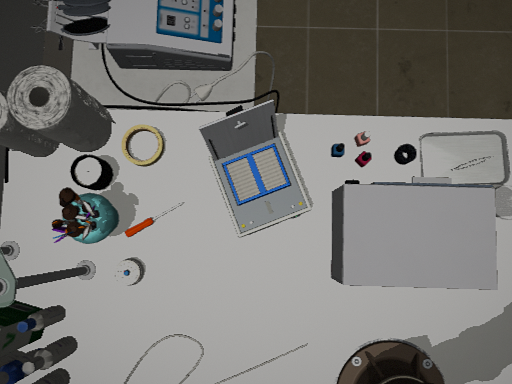

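Scene view: the extractor is in the middle at (257,205) with its panel up and the polishes at lower right (325–350, 255–280). Top view: extractor at (258,180), panel leaning back towards (235,112), screwdriver at (150,222), polishes at (337–363, 140–160). Now computing the pose.

```bash
cat > a.py <<'E'
from h import *
from scipy.optimize import least_squares
t=get_image('top');s=get_image('scene')
im=t['color'];cr=im[90:250,180:330];save({'color':cv2.resize(cr,None,fx=5,fy=3.7*5/3.7*0.75,interpolation=cv2.INTER_CUBIC)},'topz')
cr=s['color'][105:250,195:320];save({'color':cv2.resize(cr,None,fx=5,fy=4,interpolation=cv2.INTER_CUBIC)},'scz')
for a,z in [((269.2,206.1),.08),((253.7,170.7),.086),((247.9,147.2),.08),((260,184.7),0.0)]: print(atz(t,a,z).round(4))
for a,z in [((238.8,211.6),.08),((260.8,189.8),.086),((275.9,178.5),.085),((256.9,219.5),0.0)]: print(atz(s,a,z).round(4))
r=lambda a,b:tri([ray(t,a),ray(s,b)]).round(4)
print('slot',r((269.2,206.1),(238.8,211.6)),'cas',r((253.7,170.7),(260.8,189.8)),'hinge',r((247.9,147.2),(275.9,178.5)),'edge',r((235.3,112.4),(291.6,122.7)),'fast',r((235.3,111.1),(295.2,129.9)))
E
python3 a.py
```

```text
[0.4146 0.2834 0.08  ]
[0.4907 0.3194 0.086 ]
[0.5436 0.3339 0.08  ]
[0.4697 0.3051 0.    ]
[0.4157 0.2881 0.08  ]
[0.4892 0.3196 0.086 ]
[0.5397 0.3361 0.085 ]
[0.4669 0.2991 0.    ]
slot [0.4141 0.2835 0.0867] cas [0.49   0.3196 0.0858] hinge [0.5406 0.3342 0.087 ] edge [0.5828 0.3541 0.2336] fast [0.5937 0.3554 0.2068]
```

View pics/topz.png

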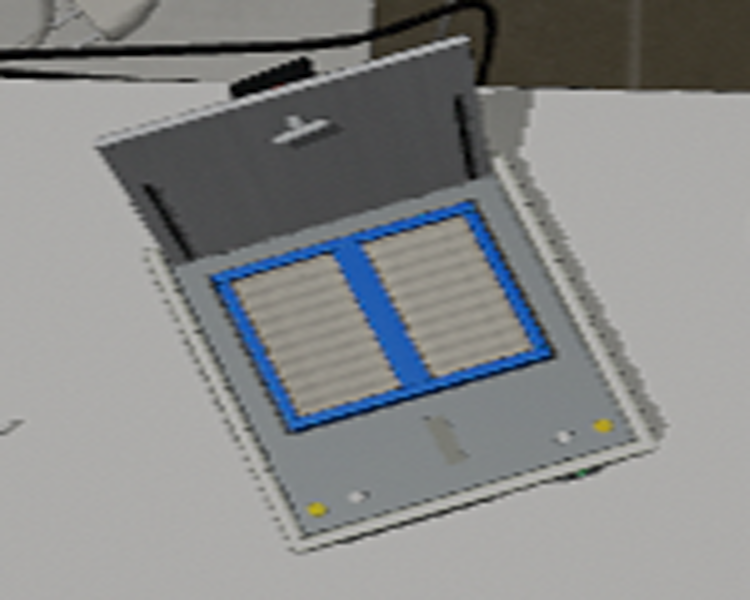

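View pics/scz.png

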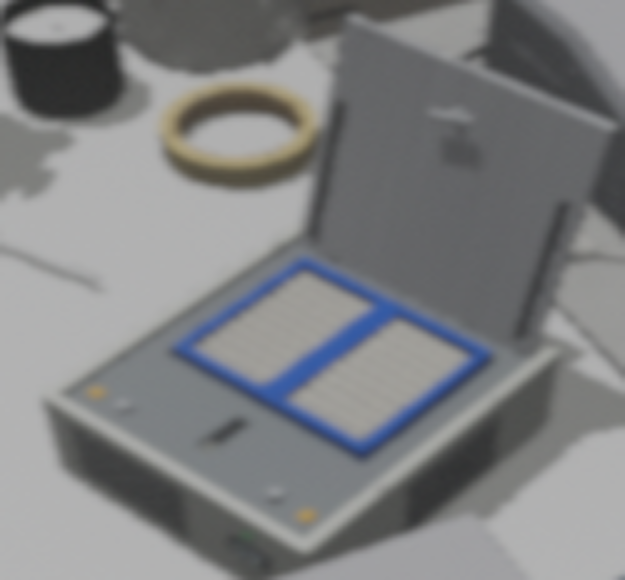

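```bash
cat > b.py <<'E'
from h import *
from scipy.optimize import least_squares
t=get_image('top');s=get_image('scene')
T=lambda u,v:np.array([180+u/5,90+v/3.75])
S=lambda u,v:np.array([195+u/5,105+v/4])
def pan(r,y,off,th): # point on panel at r from axis
    return np.array([.08-r*np.cos(th)+off*np.sin(th),y,.08+r*np.sin(th)+off*np.cos(th)])
obs=[]
c=lambda sx,sy:(lambda q:[.021+sx*.049,sy*.061,.0755+q[3]])
f=lambda X:(lambda q:X)
# front corners: x=-.095; left(y+) side = image left in top
obs+=[(t,T(298,550),f([-.095,.085,.086])),(t,T(655,443),f([-.095,-.085,.086])),
(t,T(211,278),c(1,1)),(t,T(292,432),c(-1,1)),(t,T(553,353),c(-1,-1)),(t,T(472,203),c(1,-1)),(t,T(445,440),f([-.057,0,.08])),
(t,T(97,145),lambda q:pan(.165,.0755,.003,q[4])),(t,T(468,42),lambda q:pan(.165,-.0755,.003,q[4])),
(s,S(50,402),f([-.095,.085,.086])),(s,S(303,550),f([-.095,-.085,.086])),
(s,S(172,348),c(-1,1)),(s,S(365,455),c(-1,-1)),(s,S(492,355),c(1,-1)),(s,S(303,260),c(1,1)),(s,S(225,432),f([-.057,0,.08])),
(s,S(350,18),lambda q:pan(.165,.0755,.003,q[4])),(s,S(615,125),lambda q:pan(.165,-.0755,.003,q[4])),]
def W(q,X):
    return np.array([q[0],q[1],0])+R.from_euler('z',q[2]).apply(X)
def res(q): return np.concatenate([proj(p,W(q,g(q)))-px for p,px,g in obs])
r=least_squares(res,[.47,.305,.35,.01,1.8],loss='soft_l1')
print(r.x, r.x[2]*57.3); print(res(r.x).reshape(-1,2).round(1))
E
python3 b.py
```

```text
[0.46663315 0.30502236 0.40126382 0.00650012 1.79072913] 22.992416733008643
[[-0.3  0.2]
 [ 1.5  0.1]
 [ 0.4 -1.5]
 [ 0.2 -1.2]
 [ 0.  -0.3]
 [-0.2 -1.4]
 [ 0.5 -1. ]
 [-0.1 -0.3]
 [ 0.6 -1.6]
 [-3.1 -2.3]
 [ 0.3  0.7]
 [-0.6  0.5]
 [-0.9  0.3]
 [-0.4 -0.1]
 [-0.5 -0.1]
 [-0.9  0.5]
 [-2.1 -1. ]
 [-1.2  0.7]]
```

```bash
cat >> h.py <<'E'
POSE=np.array([0.4666,0.3050,0.4013])
def e2w(X): return np.array([POSE[0],POSE[1],0])+R.from_euler('z',POSE[2]).apply(X)
def w2e(X): return R.from_euler('z',-POSE[2]).apply(np.array(X)-np.array([POSE[0],POSE[1],0]))
def ori(phi=0,tilt=0):
    # tool x along -ext x rotated by phi(ccw about up), y down; tilt: rotation about ext y (lean)
    E=R.from_euler('z',POSE[2])
    return E*R.from_euler('y',tilt)*R.from_euler('z',phi)*R.from_matrix(np.array([[-1,0,0],[0,0,-1],[0,-1,0]]).T)
def rel(pos,rot,s=None):
    s=s or observe();C=R.from_rotvec(s['ee_rot'])
    d=C.inv().apply(np.array(pos)-s['position']);t=(C.inv()*rot).as_rotvec(degrees=True)
    print('shift mm',(d*1000).round(1),'turn',t.round(2));return d,t
def tcp(exttip,rot): # world TCP for tip at ext coords
    return e2w(exttip)-rot.apply([0,.022,0])
def st():
    s=observe();print('t',round(s['clock'],2),'pos',s['position'].round(4),'tip ext',w2e(s['position']+R.from_rotvec(s['ee_rot']).apply([0,.022,0])).round(4),'F',s['force'].round(2),'M',s['ft_torque'].round(2),'w',round(s['width'],3),'j',s['joints'].round(2));return s
E
python3 - <<'E'
from h import *
r=ori();print(r.as_matrix().round(3))
rel([.3,-.45,.42],r); rel([.52,-.05,.42],r); rel(tcp([.02,0,.42],r),r)
E
```

```text
[[-0.921  0.     0.391]
 [-0.391 -0.    -0.921]
 [ 0.    -1.     0.   ]]
shift mm [-161.  -171.3 -108.7] turn [-0.   -6.63  0.  ]
shift mm [-484.8 -171.3 -430.5] turn [-0.   -6.63  0.  ]
shift mm [-553.5 -193.3 -788.5] turn [-0.   -6.63  0.  ]
```

>>> arm_command:
  plan:
    - [[-0.05,-0.06,-0.03],[0,-3,0]]
    - [[-0.1,-0.12,-0.06],[0,-6.6,0]]
    - [[-0.16,-0.17,-0.11],[0,-6.6,0]]
    - [[-0.2,-0.17,-0.15],[0,-6.6,0]]
    - [[-0.24,-0.17,-0.2],[0,-6.6,0]]
  fingers: 1
  squeeze: 20

```text
clock: 1.8
position: [0.2967, -0.4368, 0.3886]
ee_rot: [-0.405, 1.998, -2.004]
force: [1.4, -0.7, -0.9]
width: 0.611
```

```bash
python3 -c "
from h import *
st();r=ori();rel([.52,-.05,.42],r); rel(tcp([.02,0,.32],r),r)"
```

```text
t 1.8 pos [ 0.2967 -0.4368  0.3886] tip ext [-0.4461 -0.6166  0.3666] F [ 1.42 -0.7  -0.87] M [-0.05 -0.09  0.  ] w 0.611 j [ 0.94  0.19 -0.08  1.57  0.02  1.37 -0.31]
shift mm [-356.4  -31.9 -269.2] turn [-0.16 -0.06 -0.04]
shift mm [-465.5   45.2 -617.2] turn [-0.16 -0.06 -0.04]
```

>>> arm_command:
  plan:
    - [[-0.04,-0.02,-0.03],[0,0,0]]
    - [[-0.08,-0.03,-0.06],[0,0,0]]
    - [[-0.12,-0.03,-0.09],[0,0,0]]
    - [[-0.16,-0.03,-0.12],[0,0,0]]
    - [[-0.2,-0.03,-0.15],[0,0,0]]

```text
clock: 2.3
position: [0.4195, -0.2236, 0.4171]
ee_rot: [-0.406, 2.0, -2.002]
force: [0.2, -0.7, -0.6]
width: 0.178
```

>>> arm_command:
  plan:
    - [[-0.035,0,-0.035],[0,0,0]]
    - [[-0.07,0,-0.07],[0,0,0]]
    - [[-0.1,0,-0.105],[0,0,0]]
    - [[-0.13,0,-0.14],[0,0,0]]
    - [[-0.16,0,-0.18],[0,0,0]]

```text
clock: 2.8
position: [0.4963, 0.0039, 0.4168]
ee_rot: [-0.405, 2.001, -2.002]
force: [0.5, -1.3, -0.4]
width: 0.003
```

```bash
python3 -c "
from h import *
st();r=ori();rel(tcp([.015,0,.25],r),r)"
```

```text
t 2.8 pos [0.4963 0.0039 0.4168] tip ext [-0.0903 -0.2888  0.3948] F [ 0.51 -1.29 -0.4 ] M [-0.01 -0.05 -0.05] w 0.003 j [ 0.29  0.16 -0.47  1.56  0.08  1.44 -1.36]
shift mm [-104.7  144.7 -289.1] turn [-0.04 -0.1  -0.02]
```

>>> arm_command:
  plan:
    - [[-0.02,0,-0.045],[0,0,0]]
    - [[-0.04,0,-0.09],[0,0,0]]
    - [[-0.06,0.02,-0.135],[0,0,0]]
    - [[-0.08,0.04,-0.18],[0,0,0]]
    - [[-0.1,0.06,-0.22],[0,0,0]]

```text
clock: 3.3
position: [0.5017, 0.2413, 0.3586]
ee_rot: [-0.405, 2.001, -2.001]
force: [0.8, -1.1, 0.1]
width: 0.004
```

```bash
cat > c.py <<'E'
from h import *
import sys
s=st();p=get_image('wrist');save(p,sys.argv[1])
print(np.array(p['mount']).round(4).tolist())
r=ori();rel(tcp([.015,0,.1],r),r)
q=[.0066]
for n,X in dict(cas=[.021,0,.0835],c1=[-.028,.061,.0835],c2=[-.028,-.061,.0835],c3=[.07,.061,.0835],c4=[.07,-.061,.0835],slot=[-.057,0,.08],f1=[-.095,.085,.086],f2=[-.095,-.085,.086]).items(): print(n,proj(p,e2w(X),s).round(1))
E
python3 c.py w1
```

```text
t 3.3 pos [0.5017 0.2413 0.3586] tip ext [ 0.0074 -0.0723  0.3366] F [ 0.79 -1.11  0.11] M [-0.02 -0.06 -0.02] w 0.004 j [-0.1   0.32 -0.6   1.53  0.18  1.35 -1.89]
[[-0.0012, -0.9689, -0.2475, -0.066], [-0.0002, 0.2475, -0.9689, -0.1347], [1.0, -0.0011, -0.0005, 0.0008], [0.0, 0.0, 0.0, 1.0]]
shift mm [ -8.3 233.1 -63. ] turn [0.28 0.45 0.14]
cas [196.1 153.7]
c1 [150.2 191.8]
c2 [245.2 191.8]
c3 [143.9 113.2]
c4 [244.7 113.3]
slot [199.1 212.5]
f1 [135.5 241.2]
f2 [263.6 241.3]
```

View pics/w1.png

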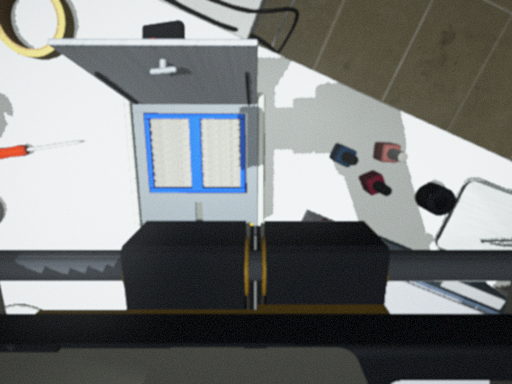

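The wrist view shows the filter corners at (150,190), (245,190), (147,113) and (245,114), within about 3 px of my pose model. The panel is behind it, its wing at (163,30). Moving above the bar.

>>> arm_command:
  plan:
    - [[-0.004,0.02,-0.03],[0,0,0]]
    - [[-0.008,0.06,-0.06],[0,0,0]]
    - [[-0.008,0.1,-0.063],[0,0,0]]
    - [[-0.008,0.14,-0.063],[0,0,0]]
    - [[-0.008,0.18,-0.063],[0,0,0]]

```text
clock: 3.85
position: [0.4845, 0.3008, 0.1774]
ee_rot: [-0.407, 2.001, -2.0]
force: [0.9, 0.7, -0.0]
width: 0.007
```

```bash
python3 -c "
from h import *
st();r=ori();rel(tcp([.015,0,.095],r),r)"
```

```text
t 3.85 pos [0.4845 0.3008 0.1774] tip ext [ 0.0148 -0.0109  0.1554] F [ 0.91  0.74 -0.01] M [0.02 0.   0.  ] w 0.007 j [-0.24  0.48 -0.58  1.76  0.31  0.99 -2.1 ]
shift mm [ -0.2  60.4 -10.9] turn [ 0.01  0.01 -0.02]
```

>>> arm_command:
  plan:
    - [[0,0.02,-0.008],[0,0,0]]
    - [[0,0.045,-0.008],[0,0,0]]
    - [[0,0.045,-0.008],[0,0,0]]
    - [[0,0.045,-0.008],[0,0,0]]

```text
clock: 4.25
position: [0.4816, 0.3078, 0.1341]
ee_rot: [-0.407, 2.001, -2.002]
force: [-0.5, 0.6, 0.8]
width: 0.007
```

```bash
python3 -c "
from h import *
st();r=ori();rel(tcp([.015,0,.0755],r),r)"
```

```text
t 4.25 pos [0.4816 0.3078 0.1341] tip ext [ 0.0149 -0.0033  0.1121] F [-0.47  0.64  0.8 ] M [ 0.01 -0.03 -0.01] w 0.007 j [-0.27  0.54 -0.56  1.8   0.35  0.9  -2.15]
shift mm [-0.1 36.6 -3.3] turn [-0.01 -0.02  0.04]
```

>>> arm_command:
  plan:
    - [[0,0.01,-0.003],[0,0,0]]
    - [[0,0.018,-0.003],[0,0,0]]
    - [[0,0.023,-0.003],[0,0,0]]
    - [[0,0.028,-0.003],[0,0,0]]
    - [[0,0.03,-0.003],[0,0,0]]

```text
clock: 4.75
position: [0.4804, 0.3106, 0.1035]
ee_rot: [-0.407, 2.001, -2.001]
force: [0.6, -0.4, 3.1]
width: 0.004
```

```bash
python3 -c "
from h import *
st();r=ori();rel(tcp([.015,0,.0755],r),r)"
```

```text
t 4.75 pos [0.4804 0.3106 0.1035] tip ext [ 0.0149 -0.0002  0.0815] F [ 0.56 -0.42  3.11] M [-0.19  0.1   0.03] w 0.004 j [-0.29  0.57 -0.54  1.83  0.38  0.84 -2.18]
shift mm [-0.1  6.  -0.2] turn [-0.01 -0.02  0.  ]
```

Contact at about 3–4 N, so the cassette is sliding. Continuing to the stop.

>>> arm_command:
  plan:
    - [[0,0.003,0],[0,0,0]]
    - [[0,0.005,0],[0,0,0]]
    - [[0,0.006,0],[0,0,0]]
    - [[0,0.007,0],[0,0,0]]

```text
clock: 5.15
position: [0.4805, 0.3107, 0.0977]
ee_rot: [-0.406, 2.001, -2.001]
force: [-4.8, -5.5, 22.4]
width: 0.004
```

```bash
python3 -c "
from h import *
st()"
```

```text
t 5.15 pos [0.4805 0.3107 0.0977] tip ext [ 0.015  -0.0002  0.0757] F [-4.81 -5.54 22.4 ] M [-1.19  1.1  -0.03] w 0.004 j [-0.29  0.58 -0.54  1.83  0.39  0.83 -2.19]
```

The filter is at its stop: 22 N with the tip at 75.7 mm, against an expected 75.5. Now lifting and going behind the panel.

>>> arm_command:
  plan:
    - [[0,-0.03,0],[0,0,0]]
    - [[0,-0.08,0],[0,0,0]]
    - [[0,-0.13,0],[0,0,0]]
    - [[0,-0.18,0],[0,0,0]]
    - [[0,-0.22,0],[0,0,0]]

```text
clock: 5.65
position: [0.4805, 0.3111, 0.3199]
ee_rot: [-0.404, 2.001, -1.999]
force: [1.5, -0.3, 0.1]
width: 0.006
```

>>> arm_command:
  plan:
    - [[0,-0.01,0.02],[0,0,0]]
    - [[-0.03,-0.02,0.045],[0,0,0]]
    - [[-0.06,-0.02,0.045],[0,0,0]]
    - [[-0.09,-0.02,0.045],[0,0,0]]
    - [[-0.11,-0.02,0.045],[0,0,0]]

```text
clock: 6.15
position: [0.601, 0.3122, 0.3361]
ee_rot: [-0.406, 2.002, -2.002]
force: [-0.2, 0.3, -0.4]
width: 0.006
```

```bash
python3 -c "
from h import *
s=st();r=ori();rel(tcp([.15,-.045,.205],r),r)
p=get_image('scene');save(p,'s1');p=get_image('wrist');save(p,'w2');
for th in (1.75,1.79,1.85):
  for y in (.0755,-.0755):
    X=[.08-.165*np.cos(th)+.0055*np.sin(th),y,.08+.165*np.sin(th)+.0055*np.cos(th)]; print(th,X,proj(p,e2w(X),s).round(1))
"
```

```text
t 6.15 pos [0.601  0.3122 0.3361] tip ext [ 0.1266 -0.0459  0.3141] F [-0.22  0.33 -0.39] M [-0.03  0.    0.02] w 0.006 j [-0.23  0.54 -0.56  1.26  0.28  1.43 -1.94]
shift mm [-23.4 109.1  -0.9] turn [-0.   -0.09  0.  ]
1.75 [np.float64(0.11482252188997286), 0.0755, np.float64(0.24137732792812738)] [ 88.4 219.3]
1.75 [np.float64(0.11482252188997286), -0.0755, np.float64(0.24137732792812738)] [293.9 219.2]
1.79 [np.float64(0.12124803948332906), 0.0755, np.float64(0.239855713813369)] [ 88.3 210.3]
1.79 [np.float64(0.12124803948332906), -0.0755, np.float64(0.239855713813369)] [293.9 210.3]
1.85 [np.float64(0.1307594043424088), 0.0755, np.float64(0.23709466213338964)] [ 88.5 196.9]
1.85 [np.float64(0.1307594043424088), -0.0755, np.float64(0.23709466213338964)] [293.8 196.8]
```

View pics/s1.png

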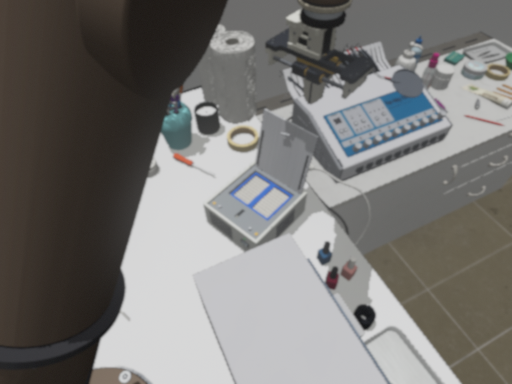

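View pics/w2.png

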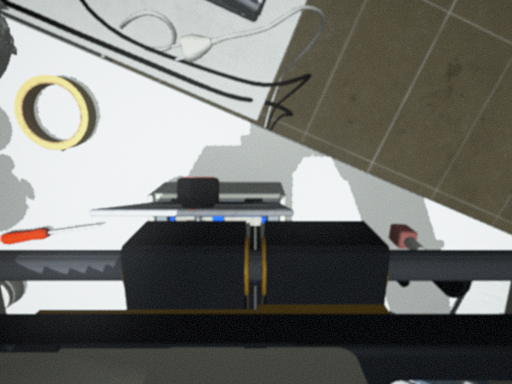

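The wrist view shows the panel's top edge at row ~212, columns 92–292, which agrees with an angle of about 1.79. Behind the panel is clear. Descending there.

>>> arm_command:
  plan:
    - [[-0.028,0,0.006],[0,0,0]]
    - [[-0.028,0.03,0.006],[0,0,0]]
    - [[-0.028,0.07,0.006],[0,0,0]]
    - [[-0.028,0.105,0.006],[0,0,0]]
    - [[-0.028,0.105,0.006],[0,0,0]]

```text
clock: 6.75
position: [0.6247, 0.3154, 0.2265]
ee_rot: [-0.416, 2.001, -2.008]
force: [-1.0, 0.4, 0.5]
width: 0.008
```

```bash
cat > d.py <<'E'
from h import *
s=st();r=ori()
for th in (90,75,60,45,30,20,10,4,2):
    a=np.radians(th);q=.128
    X=[.08-q*np.cos(a)+.0055*np.sin(a)+.0095,-.052,.08+q*np.sin(a)+.0055*np.cos(a)]
    print(th,end=' ');rel(tcp(X,r),r,s)
E
python3 d.py
```

```text
t 6.75 pos [0.6247 0.3154 0.2265] tip ext [ 0.1495 -0.0522  0.2045] F [-1.    0.36  0.53] M [-0.07 -0.01 -0.02] w 0.008 j [-0.23  0.64 -0.54  1.35  0.33  1.25 -1.96]
90 shift mm [54.7 -3.  -0.2] turn [-0.1   0.01  0.52]
75 shift mm [88.   0.2 -0.2] turn [-0.1   0.01  0.52]
60 shift mm [119.3  11.9  -0.2] turn [-0.1   0.01  0.52]
45 shift mm [146.5  31.4  -0.3] turn [-0.1   0.01  0.52]
30 shift mm [167.7  57.2  -0.3] turn [-0.1   0.01  0.52]
20 shift mm [177.9  77.1  -0.3] turn [-0.1   0.01  0.52]
10 shift mm [184.4  98.5  -0.4] turn [-0.1   0.01  0.52]
4 shift mm [186.5 111.7  -0.4] turn [-0.1   0.01  0.52]
2 shift mm [186.8 116.2  -0.4] turn [-0.1   0.01  0.52]
```

>>> arm_command:
  plan:
    - [[0.02,0,0],[0,0,0]]
    - [[0.04,0,0],[0,0,0]]
    - [[0.06,0,0],[0,0,0]]
    - [[0.08,0,0],[0,0,0]]
    - [[0.095,0.002,0],[0,0,0]]

```text
clock: 7.25
position: [0.5395, 0.2809, 0.2326]
ee_rot: [-0.403, 2.0, -1.999]
force: [1.6, -0.6, 0.1]
width: 0.006
```

```bash
python3 d.py; python3 -c "
from h import *
p=get_image('scene');save(p,'s2')"
```

```text
t 7.25 pos [0.5395 0.2809 0.2326] tip ext [ 0.0578 -0.0506  0.2106] F [ 1.61 -0.58  0.13] M [ 0.14 -0.25 -0.03] w 0.006 j [-0.17  0.49 -0.59  1.6   0.29  1.13 -1.99]
90 shift mm [-37.3   2.8   1.4] turn [ 0.01 -0.   -0.2 ]
75 shift mm [-4.   5.6  1.4] turn [ 0.01 -0.   -0.2 ]
60 shift mm [27.5 16.9  1.4] turn [ 0.01 -0.   -0.2 ]
45 shift mm [55.  36.   1.4] turn [ 0.01 -0.   -0.2 ]
30 shift mm [76.5 61.6  1.4] turn [ 0.01 -0.   -0.2 ]
20 shift mm [86.9 81.4  1.4] turn [ 0.01 -0.   -0.2 ]
10 shift mm [ 93.7 102.7   1.4] turn [ 0.01 -0.   -0.2 ]
4 shift mm [ 95.9 115.9   1.4] turn [ 0.01 -0.   -0.2 ]
2 shift mm [ 96.4 120.3   1.4] turn [ 0.01 -0.   -0.2 ]
```

View pics/s2.png

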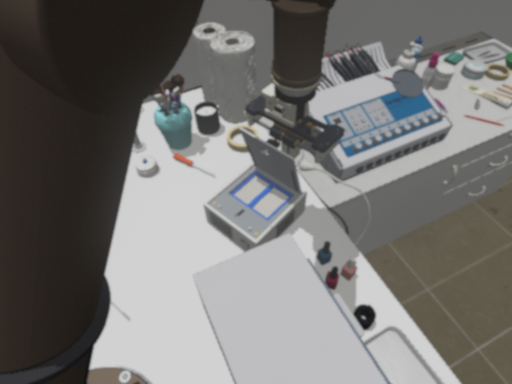

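The scene view shows the panel, at (275,160), now tilting forward over the filter with the gripper behind it. Continuing along the arc.

>>> arm_command:
  plan:
    - [[0.015,0.01,0],[0,0,0]]
    - [[0.03,0.018,0],[0,0,0]]
    - [[0.045,0.027,0],[0,0,0]]
    - [[0.058,0.038,0],[0,0,0]]
    - [[0.068,0.05,0],[0,0,0]]

```text
clock: 7.8
position: [0.4776, 0.2545, 0.1815]
ee_rot: [-0.404, 2.0, -1.999]
force: [-0.0, -0.9, 0.3]
width: -0.0
```

```bash
python3 d.py
```

```text
t 7.8 pos [0.4776 0.2545 0.1815] tip ext [-0.0095 -0.0508  0.1595] F [-0.03 -0.92  0.26] M [ 0.05  0.04 -0.01] w -0.0 j [-0.15  0.44 -0.6   1.83  0.3   0.96 -2.04]
90 shift mm [-104.7  -48.2    1.2] turn [-0.01 -0.01 -0.16]
75 shift mm [-71.4 -45.3   1.2] turn [-0.01 -0.01 -0.16]
60 shift mm [-39.9 -34.    1.2] turn [-0.01 -0.01 -0.16]
45 shift mm [-12.5 -14.8   1.2] turn [-0.01 -0.01 -0.16]
30 shift mm [ 9.1 10.7  1.2] turn [-0.01 -0.01 -0.16]
20 shift mm [19.4 30.5  1.2] turn [-0.01 -0.01 -0.16]
10 shift mm [26.2 51.8  1.2] turn [-0.01 -0.01 -0.16]
4 shift mm [28.4 65.   1.2] turn [-0.01 -0.01 -0.16]
2 shift mm [28.9 69.5  1.2] turn [-0.01 -0.01 -0.16]
```

>>> arm_command:
  plan:
    - [[0.01,0.011,0],[0,0,0]]
    - [[0.018,0.024,0],[0,0,0]]
    - [[0.023,0.036,0],[0,0,0]]
    - [[0.026,0.046,0],[0,0,0]]
    - [[0.027,0.054,0],[0,0,0]]

```text
clock: 8.3
position: [0.4529, 0.2438, 0.1262]
ee_rot: [-0.405, 2.001, -2.0]
force: [0.8, -0.3, 0.0]
width: 0.004
```

```bash
python3 d.py; python3 -c "
from h import *
p=get_image('scene');save(p,'s3');p=get_image('wrist');save(p,'w3')"
```

```text
t 8.3 pos [0.4529 0.2438 0.1262] tip ext [-0.0364 -0.051   0.1042] F [ 0.81 -0.31  0.05] M [-0.01 -0.07  0.  ] w 0.004 j [-0.17  0.47 -0.58  1.95  0.34  0.82 -2.1 ]
90 shift mm [-131.6 -103.6    1. ] turn [-0.01 -0.02 -0.08]
75 shift mm [ -98.3 -100.7    1. ] turn [-0.01 -0.02 -0.08]
60 shift mm [-66.9 -89.3   1. ] turn [-0.01 -0.02 -0.08]
45 shift mm [-39.4 -70.1   1. ] turn [-0.01 -0.02 -0.08]
30 shift mm [-17.9 -44.5   1. ] turn [-0.01 -0.02 -0.08]
20 shift mm [ -7.6 -24.7   1. ] turn [-0.01 -0.02 -0.08]
10 shift mm [-0.9 -3.4  1. ] turn [-0.01 -0.02 -0.08]
4 shift mm [1.4 9.8 1. ] turn [-0.01 -0.02 -0.08]
2 shift mm [ 1.8 14.2  1. ] turn [-0.01 -0.02 -0.08]
```

View pics/s3.png

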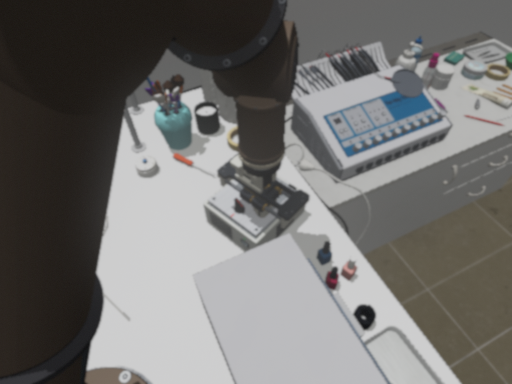

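View pics/w3.png

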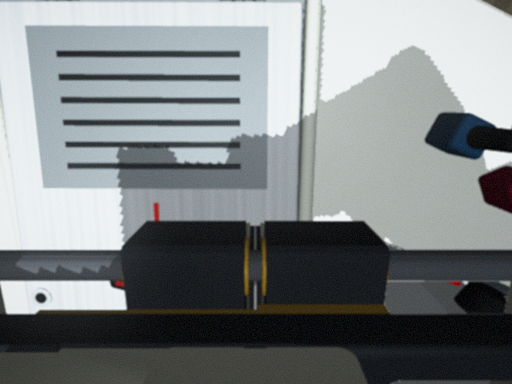

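The scene view shows the panel nearly shut, with the wing at (240,205). The wrist view shows the panel's outer face, with a red mark at (156,212). Lowering gently onto the fastener stop.

>>> arm_command:
  plan:
    - [[0,0.004,0],[0,0,0]]
    - [[0,0.007,0],[0,0,0]]
    - [[0,0.009,0],[0,0,0]]
    - [[0,0.0095,0],[0,0,0]]

```text
clock: 8.8
position: [0.4526, 0.2436, 0.1165]
ee_rot: [-0.406, 2.001, -2.001]
force: [-1.2, -1.3, 7.9]
width: 0.004
```

```bash
python3 d.py|head -1
```

```text
t 8.8 pos [0.4526 0.2436 0.1165] tip ext [-0.0368 -0.0511  0.0945] F [-1.18 -1.27  7.93] M [-0.32  0.35  0.01] w 0.004 j [-0.17  0.48 -0.57  1.96  0.35  0.8  -2.11]
```

>>> arm_command:
  plan:
    - [[0,-0.03,0],[0,0,0]]
    - [[0.02,-0.06,-0.02],[0,0,0]]
    - [[0.04,-0.09,-0.05],[0,0,0]]
    - [[0.06,-0.1,-0.05],[0,0,0]]
    - [[0.06,-0.1,-0.05],[0,0,0]]

```text
clock: 9.3
position: [0.376, 0.2668, 0.2181]
ee_rot: [-0.407, 1.998, -1.998]
force: [0.6, 0.0, 0.1]
width: 0.005
```

```bash
cat > e.py <<'E'
from h import *
import sys
s=st();p=get_image('wrist');save(p,sys.argv[1]);t=get_image('top')
save({'color':cv2.resize(t['color'][120:260,200:340],None,fx=4,fy=4,interpolation=cv2.INTER_CUBIC)},sys.argv[1]+'t')
th=float(sys.argv[2])
def P(r,y,off): return e2w([.08-r*np.cos(th)+off*np.sin(th),y,.08+r*np.sin(th)+off*np.cos(th)])
print('grip',proj(p,P(.137,0,.0195),s).round(1),'top',proj(p,P(.137,0,.030),s).round(1),'base',proj(p,P(.137,0,.0055),s).round(1))
for n in ('fastener_grip','panel_edge'): print(n,[(np.round(q['point'],1),round(q['confidence'],2)) for q in place_of(p,n)[:2]])
for c in ((.165,.0755),(.165,-.0755)): print('edge',proj(p,P(*c,.0055),s).round(1))
E
python3 e.py w4 .07
```

```text
t 9.3 pos [0.376  0.2668 0.2181] tip ext [-0.0983  0.0002  0.1961] F [0.56 0.05 0.09] M [ 0.   -0.11 -0.05] w 0.005 j [-0.18  0.27 -0.67  1.96  0.21  0.97 -2.11]
grip [254.  142.6] top [254. 143.] base [254.  142.2]
fastener_grip [(array([255.2,  75.4]), 0.43)]
panel_edge [(array([252.1, 174.1]), 0.68)]
edge [158.7 177.6]
edge [349.  178.3]
```

View pics/w4.png

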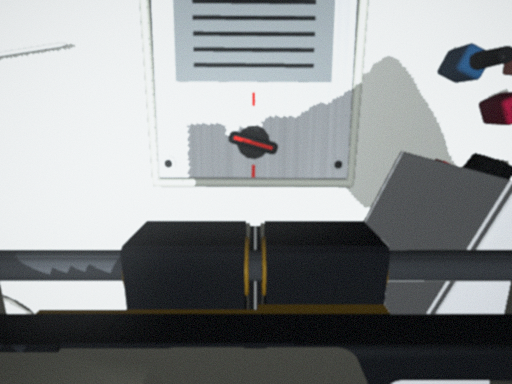

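View pics/w4t.png

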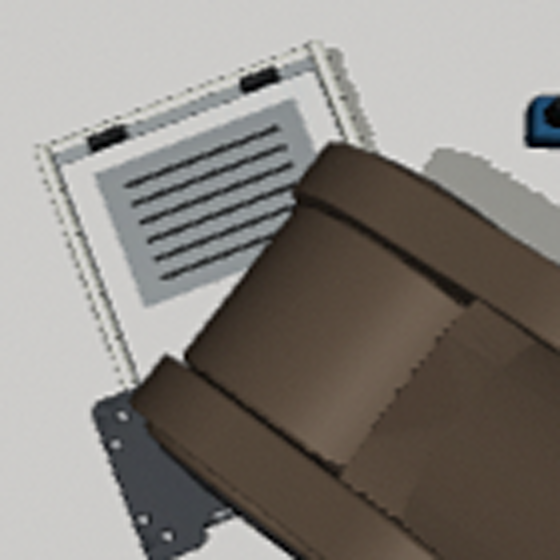

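```bash
cat > f.py <<'E'
from h import *
import sys
s=observe();p=get_image('wrist');im=p['color'].astype(int)
th=float(sys.argv[1])
m=((im[:,:,0]>140)&(im[:,:,1]<80)&(im[:,:,2]<80)).astype(np.uint8);m[215:]=0;m[:,:130]=0;m[:,380:]=0
n,l,stt,c=cv2.connectedComponentsWithStats(m)
for i in range(1,n):
    if stt[i,4]<8: continue
    y,x=np.nonzero(l==i);z=.110 if stt[i,2]>8 or stt[i,4]>50 else .094
    W=np.array([w2e(atz(p,(a,b),z,s)) for a,b in zip(x,y)])[:,:2]
    mu=W.mean(0);u=np.linalg.svd(W-mu)[2][0];a=np.degrees(np.arctan2(u[1],u[0]));a=(a+90)%180-90
    print(stt[i],c[i].round(1),'ext',mu.round(4),'ang',a.round(1),np.radians(a).round(3),'len',np.ptp((W-mu)@u).round(4))
E
python3 f.py .07
```

```text
[230 138  39  14 125] [247.9 144.4] ext [-0.0548  0.0022] ang 74.4 1.298 len 0.0287
[250 168   2  11  13] [250.2 173. ] ext [-0.0789  0.0009] ang -0.2 -0.004 len 0.008
```

```bash
cat > g.py <<'E'
from h import *
import sys
phi,th,off=np.radians(float(sys.argv[1])),float(sys.argv[2]),float(sys.argv[3])
s=st();r=ori(phi,th);o=.0055+off;y0=float(sys.argv[4]) if len(sys.argv)>4 else 0.0005
X=[.08-.137*np.cos(th)+o*np.sin(th),y0,.08+.137*np.sin(th)+o*np.cos(th)]
print('X',np.round(X,4));rel(tcp(X,r),r,s)
print('rot now ext',(R.from_euler('z',-POSE[2])*R.from_rotvec(s['ee_rot'])).as_matrix().round(3).tolist())
E
python3 g.py 74.4 .07 .05
```

```text
t 9.55 pos [0.3783 0.2656 0.2156] tip ext [-0.0967 -0.0018  0.1936] F [ 1.15 -0.3  -0.98] M [0.03 0.   0.02] w 0.004 j [-0.18  0.28 -0.67  1.96  0.21  0.97 -2.11]
X [-0.0528  0.0005  0.1449]
shift mm [-45.5  48.6  -2.4] turn [ -2.57 -74.47  -3.38]
rot now ext [[-1.0, -0.001, -0.002], [0.002, -0.0, -1.0], [0.001, -1.0, 0.0]]
```

>>> arm_command:
  plan:
    - [[-0.01,0,0],[0,-8,0]]
    - [[-0.02,0,0],[0,-16,0]]
    - [[-0.03,0,-0.002],[0,-24,0]]
    - [[-0.04,0.01,-0.002],[0,-32,0]]
    - [[-0.045,0.02,-0.002],[0,-40,0]]
  fingers: 0.1

```text
clock: 10.05
position: [0.4197, 0.2856, 0.1953]
ee_rot: [-0.951, 1.545, -1.544]
force: [-0.1, -0.9, 0.3]
width: 0.389
```

>>> arm_command:
  plan:
    - [[0,0,0],[0,-8,0]]
    - [[0,0,0],[0,-16,0]]
    - [[0,0,0],[0,-24,0]]
    - [[0,0,0],[0,-32,0]]
    - [[0,0,0],[0,-34,0]]

```text
clock: 10.55
position: [0.4188, 0.285, 0.1953]
ee_rot: [-1.266, 1.119, -1.117]
force: [-0.6, 0.6, 0.2]
width: 0.452
```

```bash
python3 g.py 74.4 .07 .04
```

```text
t 10.55 pos [0.4188 0.285  0.1953] tip ext [-0.0519  0.0003  0.1733] F [-0.58  0.62  0.25] M [-0.01 -0.16 -0.04] w 0.452 j [-0.01  0.46 -0.93  1.87  0.43  1.02 -0.99]
X [-0.0535  0.0005  0.135 ]
shift mm [-0.2 38.4 -0.1] turn [-3.76 -0.29 -1.1 ]
rot now ext [[-0.274, -0.002, 0.962], [-0.962, 0.001, -0.274], [-0.0, -1.0, -0.002]]
```

>>> arm_command:
  plan:
    - [[0,0.015,0],[-2,0,-0.5]]
    - [[0,0.03,0],[-3.8,-0.3,-1.1]]
    - [[0,0.038,0],[-3.8,-0.3,-1.1]]
    - [[0,0.038,0],[-3.8,-0.3,-1.1]]

```text
clock: 10.95
position: [0.4179, 0.285, 0.1569]
ee_rot: [-1.332, 1.153, -1.101]
force: [-0.1, -0.5, -0.1]
width: 0.451
```

```bash
python3 g.py 74.4 .07 .0055; python3 -c "
from h import *
p=get_image('wrist');save(p,'w5');p=get_image('scene');save({'color':cv2.resize(p['color'][140:270,170:330],None,fx=4,fy=4)},'s5')"
```

```text
t 10.95 pos [0.4179 0.285  0.1569] tip ext [-0.0542  0.0006  0.135 ] F [-0.11 -0.5  -0.08] M [ 0.03 -0.19  0.01] w 0.451 j [-0.05  0.54 -0.89  1.86  0.45  1.03 -1.01]
X [-0.0559  0.0005  0.1006]
shift mm [-0.1 34.5  0.7] turn [ 0.05 -0.22  0.03]
rot now ext [[-0.272, -0.071, 0.96], [-0.962, -0.0, -0.273], [0.02, -0.997, -0.068]]
```

View pics/w5.png

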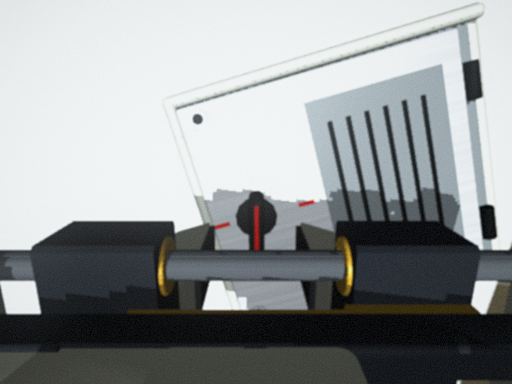

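View pics/s5.png

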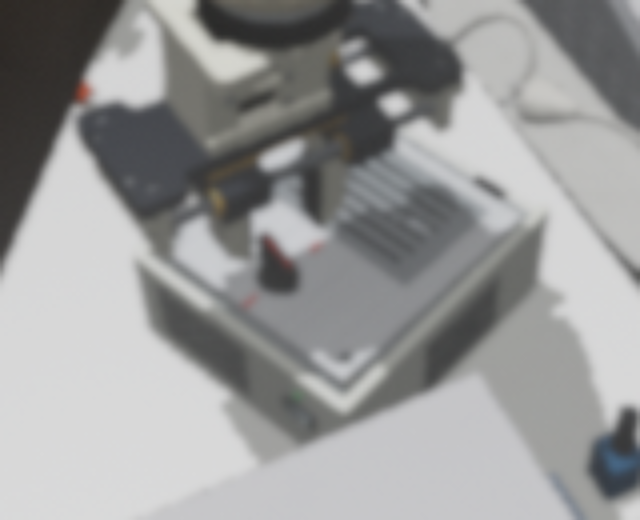

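The wrist view shows the wing's red line vertical at column 257, centred between the open fingers. The scene view agrees. Descending to grip.

>>> arm_command:
  plan:
    - [[0,0.012,0.0005],[0,0,0]]
    - [[0,0.022,0.0005],[0,0,0]]
    - [[0,0.03,0.0005],[0,0,0]]
    - [[0,0.034,0.0005],[0,0,0]]
    - [[0,0.034,0.0005],[0,0,0]]

```text
clock: 11.55
position: [0.4163, 0.2843, 0.1236]
ee_rot: [-1.332, 1.151, -1.1]
force: [0.3, -0.0, -0.1]
width: 0.452
```

>>> arm_command:
  plan:
    - [[0,0,0],[0,0,0]]
    - [[0,0,0],[0,0,0]]
    - [[0,0,0],[0,0,0]]
    - [[0,0,0],[0,0,0]]
    - [[0,0,0],[0,0,0]]
  fingers: 1
  squeeze: 30

```text
clock: 12.05
position: [0.4166, 0.2846, 0.1245]
ee_rot: [-1.331, 1.151, -1.1]
force: [1.3, -0.1, 1.1]
width: 0.094
```

```bash
python3 g.py 0 .07 .0055
```

```text
t 12.05 pos [0.4166 0.2846 0.1245] tip ext [-0.0555  0.0008  0.1026] F [ 1.28 -0.05  1.14] M [ 0.   -0.26 -0.02] w 0.094 j [-0.07  0.58 -0.87  1.9   0.49  0.97 -1.05]
X [-0.0559  0.0005  0.1006]
shift mm [ 0.3  2.  -0.1] turn [-5.000e-02  7.428e+01 -3.000e-02]
rot now ext [[-0.27, -0.069, 0.96], [-0.963, -0.0, -0.271], [0.019, -0.998, -0.066]]
```

Gripped: the opening is 8.6 mm, about the wing's thickness. Turning it clockwise about its axis.

>>> arm_command:
  plan:
    - [[0,0,0],[0,7,0]]
    - [[0,0,0],[0,14,0]]
    - [[0,0,0],[0,21,0]]
    - [[0,0,0],[0,28,0]]
    - [[0,0,0],[0,35,0]]

```text
clock: 12.55
position: [0.416, 0.2847, 0.1246]
ee_rot: [-1.011, 1.586, -1.568]
force: [-2.8, -0.0, 2.6]
width: 0.094
```

```bash
python3 g.py 0 .07 .0055
```

```text
t 12.55 pos [0.416  0.2847 0.1246] tip ext [-0.056   0.0011  0.1026] F [-2.83 -0.04  2.58] M [-0.1   0.52  0.03] w 0.094 j [-0.18  0.53 -0.71  1.91  0.39  0.92 -1.56]
X [-0.0559  0.0005  0.1006]
shift mm [0.1 2.  0.6] turn [-2.000e-02  3.901e+01 -1.000e-02]
rot now ext [[-0.775, -0.07, 0.628], [-0.63, -0.0, -0.777], [0.054, -0.998, -0.044]]
```

>>> arm_command:
  plan:
    - [[0,0,0],[0,8,0]]
    - [[0,0,0],[0,16,0]]
    - [[0,0,0],[0,24,0]]
    - [[0,0,0],[0,32,0]]
    - [[0,0,0],[0,39,0]]

```text
clock: 13.05
position: [0.4156, 0.2851, 0.1243]
ee_rot: [-0.484, 2.013, -2.041]
force: [-2.7, 2.0, -0.5]
width: 0.097
```

>>> arm_command:
  plan:
    - [[0,0,0],[0,0,0]]
    - [[0,0,0],[0,0,0]]

```text
clock: 13.25
position: [0.4156, 0.2851, 0.1243]
ee_rot: [-0.492, 2.008, -2.036]
force: [-4.3, 2.5, 0.4]
width: 0.094
```

```bash
python3 g.py 0 .07 .0055; python3 -c "
from h import *
p=get_image('wrist');save(p,'w6');p=get_image('scene');save({'color':cv2.resize(p['color'][140:270,170:330],None,fx=4,fy=4)},'s6')"
```

```text
t 13.25 pos [0.4156 0.2851 0.1243] tip ext [-0.0562  0.0016  0.1023] F [-4.34  2.47  0.42] M [ 0.52  1.07 -0.09] w 0.094 j [-0.3   0.48 -0.54  1.92  0.28  0.88 -2.13]
X [-0.0559  0.0005  0.1006]
shift mm [-0.5  1.8  1.1] turn [0.   0.55 0.01]
rot now ext [[-0.997, -0.07, 0.01], [-0.01, 0.0, -1.0], [0.07, -0.998, -0.001]]
```

View pics/w6.png

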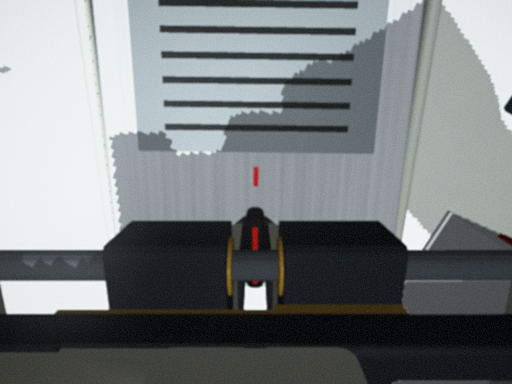

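View pics/s6.png

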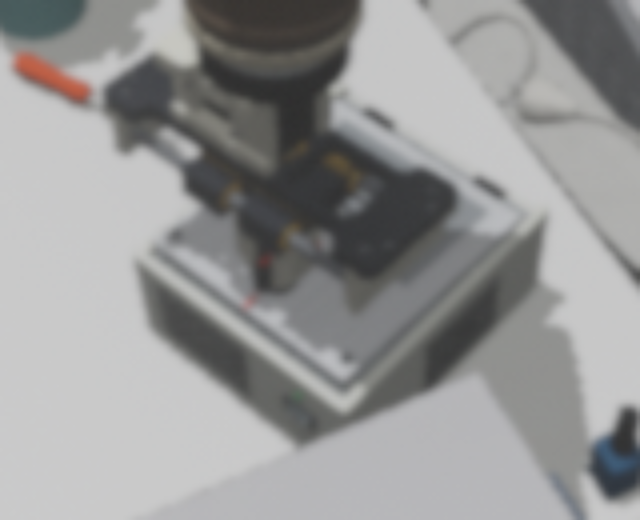

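The wing's red line and the red mark both lie at column 255, so it is aligned. Pressing down along the hinge arc while holding the wing.

```bash
for t in .05 .03 .015 0; do python3 g.py 0 $t .007 .0008| sed -n 2,3p; done
```

```text
X [-0.0562  0.0008  0.0993]
shift mm [0.2 3.  0.8] turn [0.03 0.56 1.16]
X [-0.0566  0.0008  0.0966]
shift mm [0.8 5.7 0.8] turn [0.03 0.56 2.3 ]
X [-0.0568  0.0008  0.0946]
shift mm [1.2 7.8 0.8] turn [0.04 0.56 3.16]
X [-0.057   0.0008  0.0925]
shift mm [1.6 9.9 0.8] turn [0.04 0.56 4.02]
```

>>> arm_command:
  plan:
    - [[0,0,0.0008],[0,0.5,0]]
    - [[0.0002,0.003,0.0008],[0,0.5,1.2]]
    - [[0.0008,0.0057,0.0008],[0,0.5,2.3]]
    - [[0.0008,0.0057,0.0008],[0,0.5,2.3]]
  squeeze: 40

```text
clock: 13.75
position: [0.4141, 0.2843, 0.1185]
ee_rot: [-0.441, 2.006, -2.016]
force: [-6.6, 3.9, 1.6]
width: 0.091
```

```bash
python3 g.py 0 0 .007 .0008
```

```text
t 13.75 pos [0.4141 0.2843 0.1185] tip ext [-0.057   0.0015  0.0966] F [-6.62  3.93  1.61] M [ 0.88  1.54 -0.04] w 0.091 j [-0.3   0.47 -0.53  1.96  0.3   0.82 -2.16]
X [-0.057   0.0008  0.0925]
shift mm [0.5 4.1 0.7] turn [0.07 0.11 1.69]
rot now ext [[-1.0, -0.03, 0.002], [-0.002, 0.001, -1.0], [0.03, -1.0, -0.001]]
```

Downward it moves freely. A lateral force of about 7 N says the wing axis is a little towards +y and −x of my command, so I relax that while pressing on.

>>> arm_command:
  plan:
    - [[0.0008,0.001,-0.0012],[0,0.1,0.5]]
    - [[0.0016,0.003,-0.002],[0,0.1,1.1]]
    - [[0.0018,0.005,-0.002],[0,0.1,1.7]]
    - [[0.0018,0.006,-0.002],[0,0.1,1.7]]
    - [[0.0018,0.006,-0.002],[0,0.1,1.7]]

```text
clock: 14.25
position: [0.4131, 0.2841, 0.1142]
ee_rot: [-0.402, 2.001, -2.004]
force: [-9.7, -5.7, 25.1]
width: 0.091
```

```bash
python3 g.py 0 0 .007 .002
```

```text
t 14.25 pos [0.4131 0.2841 0.1142] tip ext [-0.0574  0.0017  0.0922] F [-9.74 -5.75 25.07] M [-1.32  2.15  0.04] w 0.091 j [-0.32  0.46 -0.52  1.99  0.32  0.77 -2.2 ]
X [-0.057   0.002   0.0925]
shift mm [-0.4 -0.3 -0.3] turn [-0.1  -0.2  -0.09]
rot now ext [[-1.0, 0.002, -0.003], [0.003, -0.002, -1.0], [-0.002, -1.0, 0.002]]
```

>>> arm_command:
  plan:
    - [[0.0008,0,0],[0,0,0]]
    - [[0.0008,0,0],[0,0,0]]
    - [[0.0008,0,0],[0,0,0]]

```text
clock: 14.55
position: [0.413, 0.2841, 0.1143]
ee_rot: [-0.4, 2.001, -2.003]
force: [-7.4, -4.7, 22.9]
width: 0.094
```

```bash
python3 g.py 0 0 .007 .002; python3 -c "
from h import *
p=get_image('wrist');save(p,'w7');p=get_image('scene');save({'color':cv2.resize(p['color'][140:270,170:330],None,fx=4,fy=4)},'s7');save(p,'s7f')"
```

```text
t 14.55 pos [0.413  0.2841 0.1143] tip ext [-0.0574  0.0017  0.0923] F [-7.38 -4.71 22.91] M [-1.14  1.62  0.07] w 0.094 j [-0.32  0.46 -0.52  1.99  0.32  0.77 -2.2 ]
X [-0.057   0.002   0.0925]
shift mm [-0.5 -0.2 -0.3] turn [-0.08 -0.21 -0.16]
rot now ext [[-1.0, 0.003, -0.004], [0.004, -0.001, -1.0], [-0.003, -1.0, 0.001]]
```

View pics/w7.png

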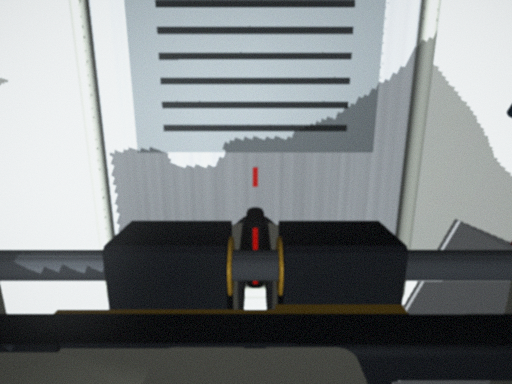

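View pics/s7.png

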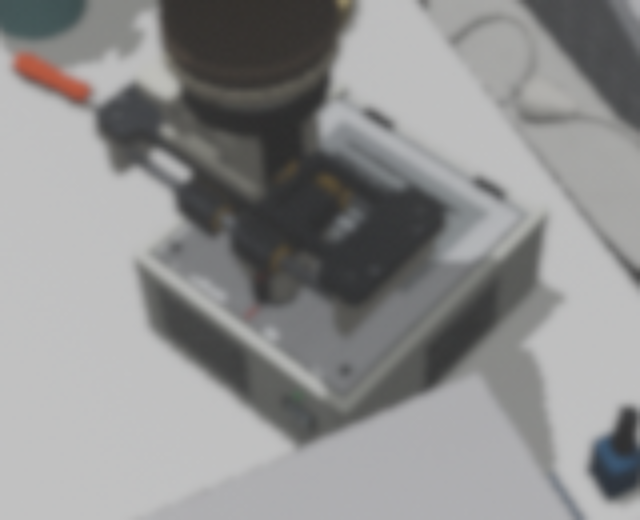

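View pics/s7f.png

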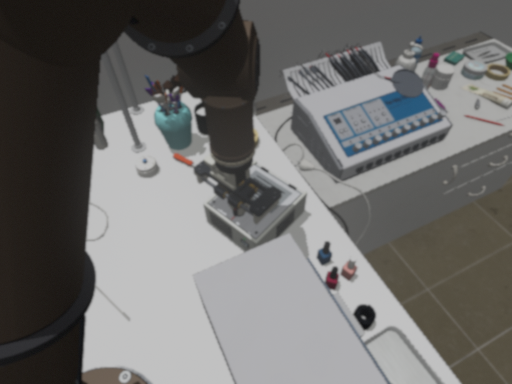

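The wrist view shows the wing line and mark aligned at column 255. The scene views show the panel flush inside the rim, with the polishes (325–350, 255–280) and screwdriver (185,160) not moved. I'll settle, then hand in.

>>> arm_command:
  plan:
    - [[0,0,0],[0,0,0]]
    - [[0,0,0],[0,0,0]]
    - [[0,0,0],[0,0,0]]
    - [[0,0,0],[0,0,0]]
    - [[0,0,0],[0,0,0]]

```text
clock: 15.15
position: [0.413, 0.2841, 0.1143]
ee_rot: [-0.4, 2.001, -2.003]
force: [-7.4, -3.5, 23.3]
width: 0.094
```

```bash
python3 -c "
from h import *
s=st()
if s['force'][2]>15: print(sign_off())"
```

```text
t 15.15 pos [0.413  0.2841 0.1143] tip ext [-0.0574  0.0017  0.0923] F [-7.4  -3.54 23.28] M [-1.07  1.64  0.  ] w 0.094 j [-0.32  0.46 -0.52  1.99  0.32  0.77 -2.2 ]
the job is handed in; nothing more can be done
None
```

The service panel is shut, and the arm is still holding it flat against the frame, so you can put in the two safety screws. I handed the job in at about 15 s.

- **Filter:** I pushed it down on its blue bar until it met a firm stop, with 22 N on the fingertips at 75.7 mm (75.5 mm expected when home).
- **Panel:** I swung it down from about 1.79 rad until it rested on the fastener at about 0.07 rad, with 8 N on it.
- **Fastener:** I gripped the wing and turned it about 74° clockwise. In the wrist picture its red line and the red mark are in line, and the tool is within 0.3° of the extractor's axis.
- **Closing:** I pressed the panel down 10 mm along its arc to a firm stop. It is held with about 23 N downward, more than the 8 N needed, and the grip is still on the wing. The pictures show it flush inside the rim.

There is a sideways force of about 8 N while it is pressed, probably because the grip is about a millimetre off. The readings held steady over the last half second.

In the last scene picture the nail polishes and the screwdriver look unmoved; I did not measure their positions again.

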